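Re-set a ratchet-propped sample board to its lowest notch

ROBOT

A 6-joint arm with a two-finger parallel gripper is mounted at the origin on the work surface. World frame = base frame: x ahead of the robot, y to its left, z up, the work surface at z = 0. Lengths are in m, angles in degrees, forces in N, time in s.
With the tool pointing down it reaches from about 0.375 to 0.9 m from the base axis. Payload 3.1 kg.
Tool frame: the origin (TCP) lies at the very end of the fingers, on their centre line; the grasp point (between the pads) lies 19 mm behind it (grasp_offset is the distance from the TCP to the grasp point, in m); z points along the fingers, y is the direction in which the jaws open and shut (so a half turn about z gives the same grasp; the last joint's range is limited). The gripper opens to 87 mm and grips with 3 to 60 N. Pads are 19 mm wide; open, the fingers measure 117 mm over their backs; the gripper's body (75 mm by 190 mm) begins 51 mm behind the grasp point.
Start: joints at [65.346, 30.224, 82.088, -0, 67.689, -10.227], TCP at [0.156, 0.605, 0.223] pointing down, gripper open.
Joint ranges: [-176.69, 176.69], [-43.24, 126.21], [12.49, 139.97], [-82, 262], [0, 151.66], [-163.58, 163.58]. Speed limits (degrees/s): [159.86, 159.86, 180, 180, 180, 180].

INTERFACE

Orientations are given as a 3x3 rotation matrix whose columns are the frame's x, y, z axes.
In Python, from rig import * gives the robot as it stands. The module is installed in compiled form; this text tells all that it offers.
- The arm moves only by the tool play_rows, never from a script. Its argument "plan" is a list that holds one entry, the list of rows, each a list of 7 numbers: the shift along the world's x, y, z each as a share of 5 cm, from -1 to 1, then the turn, a rotation vector about the world's x, y, z each as a share of pi rad, from -1 to 1, then the gripper's target within -1 to 1 (fully open at 1, half-way at 0, shut at -1). A call has 1 to 12 rows; each row shifts and turns the commanded pose from where the row before left it; what a row does not reach is not made up. A row lasts 1/10 s, in which the tool goes at most 50 mm and 8.59 degrees, less where a joint would pass 70% of its speed; a pose out of reach is approached as far as the arm can. A call with a number of a shift or a turn outside -1 to 1 is refused whole. A call with a gripper value outside its range is refused whole. The fingers move at their own pace and stop on an object; the grip force is fixed at half the most. Time passes only in rows, so rows that do not move let the fingers close. It gives the time, the measured TCP pose, the force and the opening at its end, in the units of the state.
- read_state(): the state, without advancing time (a new reading comes with each control period).
- capture(name): name is "side" or "top" or "wrist"; returns the picture (400x640x3 uint8, red, green, blue); there is no depth.
- camera_params(name): a dict with "intrinsics" (3x3 intrinsics, pixels), "R" (3x3) and "t" (3): a world point X has camera coordinates R X + t; the wrist camera has in their place "mount" (4x4, takes a point from camera to tool coordinates, whose origin is the TCP and whose axes are the flange's). Camera axes: x right, y down, z forward; pixel columns grow to the right and rows downward; lengths in m; the calibration is good to about 2 mm. The wrist camera is an equidistant fisheye: a pixel r from the principal point sees the ray r / f radians off the axis. A picture is of the moment at which its call begins: read the wrist's pose just before it. camera_params takes no time and is no camera call.
- hand_in(): hands the job in, once; it reports no verdict.
The state is a dict: "time_s": time; "joint_positions": joint angles; "qvel": joint speeds; "tau": joint torques, N m; "position": TCP position; "tcp_rot": TCP orientation; "force": force on the tool from outside, world axes, zero at the start; "moment": the same for the moment, N m; "opening": opening from 0.0 (shut) to 1.0 (fully open).
Only numpy, scipy, OpenCV 4.12 (cv2) and the standard library are available. Lean on these libraries where they do the work, as an engineer would, in place of code of your own. Each camera call takes 0.05 s, during which the arm holds its last target. There are 200 camera calls.

TASK

The tilting sample board stands too steep and its ratchet lets it go up only: lift it by its handle bar through the remaining notches and past the top until it comes up against its top stop, so that the pawl lets go, lower it gently all the way down onto its rests, then raise it again and leave it standing, released, in the first (lowest) notch. The stand is light and loose on the bench: feel for the stop and do not pull the stand's feet off the bench, shove it about or let the board slam down, and leave the other things where they are.

Things in the scene. Friction and masses are not known exactly. Their poses are not given: they have to be found in the camera images.
- stand: Grey sheet-steel stand loose on 4 rubber feet; 3.4 kg with its board. Base plate 12 mm high, 280 mm wide, 290 mm long (x -90 to +200 mm). Origin on the bench straight under the board's hinge, midway across; x axis from the hinge towards the handle side, z up. A pull of about 13 N along the handle's arc against the top stop starts to lift its handle-side feet.
- hinge (a point): Centre of the board's hinge, a level axis along the stand's y, 118 mm above the bench and midway across the board.
- board (a joint): Tilt of the white board (190 x 250 x 8 mm, about 0.5 kg; hinge damped, 0.3 N m s, it still falls if let go): 0 = flat on its rests, grows (rad) as the handle end rises. It can always be raised; only the pawl stops it coming down. At the start it stands in notch 2 or 3.
- ratchet (a point): Where the top-heavy tumbler pawl on the stand (two round steel weights) meets the toothed quadrant under the board. 3 notches 0.16 rad apart: board at rest in notch 1 (lowest) at 0.18-0.305, notch 2 at 0.34-0.465, notch 3 at 0.495-0.62, shifted together by an unmeasured clamp setting. A notch holds once the board has been raised 0.02 rad above its rest; the weight (2-3 N at the handle) then comes off the hand.
- rest (a point): Midway between the rubber tops (122 mm high) of the two posts on which the board lies at tilt 0. Top trip, at its own unmeasured setting: pawl tips back at a tilt of 0.83-1.06; a rigid top stop follows 0.05-0.08 rad higher (0.90-1.12). Then the board can be lowered freely. Below 0.1 rad a foot under the board tips the pawl in again, so the notches hold again.
- handle (a point): Centre of the handle bar: round, steel, 12 mm thick, 130 mm long, level, parallel to the hinge, on two 10 mm prongs (62 mm left and right of centre) beyond the board's free edge; 42 mm clear between bar and board. 240 mm from the hinge along the board and 6 mm above the hinge's plane: it moves on a 240 mm arc about the hinge, 124 mm high when flat.
- toner_bottle: Bystander: white plastic bottle, 68 mm across, 170 mm tall, with a white cap; origin at the centre of its underside.
- small_bottle: Bystander: white plastic bottle, 54 mm across, 130 mm tall, with a black cap; origin at the centre of its underside.
- paint_tin: Bystander: metal tin with a paper label, 86 mm across, 95 mm tall; origin at the centre of its underside.
- mixing_cup: Bystander: open white mixing cup, 84 mm across the rim, 100 mm tall; origin at the centre of its underside.
- stir_spatula: Bystander: metal spatula lying flat, 210 mm long (origin under it, its x axis along it).
- hardener_jar: Bystander: white jar, 60 mm across, 70 mm tall; origin at the centre of its underside.
- varnish_tin: Bystander: metal tin with a paper label, 72 mm across, 85 mm tall; origin at the centre of its underside.

How it is judged (in metres and radians):
On the way, in this order (a step that is already met when the one before it is completed fails the run):
1. the board is raised past its top notch to the trip (tilt above 0.82 rad) (value of joint board above 0.82 rad), for 0.1 s.
2. the board is lowered all the way onto its rests (tilt below 0.05 rad) (value of joint board below 0.05 rad), for 0.1 s.
At the end, for the whole second after the job is handed in: The board stands still in its first notch (tilt between 0.165 and 0.325 rad, under 0.05 rad/s), let go of, with the stand level (within 0.015 rad) and within 30 mm of where it stood (value of joint board between 0.165 and 0.325 rad and velocity of joint board between -0.05 and 0.05 rad/s and angle between stand's own z axis and vertical below 0.015 rad and distance of stand from where it was at the start of the episode below 0.03 m); the robot touches nothing.
It fails at once if the stand's feet are pulled off the bench (the stand tips by more than 0.03 rad) (angle between stand's own z axis and vertical above 0.03 rad).
It fails at once if the stand is shoved more than 30 mm (distance of stand from where it was at the start of the episode above 0.03 m).
It fails at once if the board slams down onto its rests (falling faster than 1.2 rad/s below a tilt of 0.15 rad) (value of joint board below 0.15 rad and velocity of joint board below -1.2 rad/s).
It fails at once if another thing is moved by more than 30 mm (distance of any of toner_bottle, small_bottle, paint_tin, mixing_cup, stir_spatula, hardener_jar, varnish_tin from where it was at the start of the episode above 0.03 m).
It also fails if it takes over 72 s, if anything falls off the work surface, if the arm or the gripper's body presses on something with over 40 N, if the wrist force passes 120 N, or if a joint passes its speed limit or range.

## Working session

There is one attempt and no reset: what is moved stays moved. The work goes in short steps, Python scripts to look and compute and a tool call to move; the robot and the scene stay as the last step left them, time stands still between calls to the robot, and variables do not carry over. Pictures are saved under pics/ and viewed, about 8 in all and at most 12, crops included, and the job is handed in when it is done.

Besides the shell and the picture viewer there is one more tool, called after "Emit:" in YAML: its name, and indented under it one key for each argument. play_rows: Moves the arm, as the interface text tells. Its arguments: {"type":"object","properties":{"plan":{"type":"array"}},"required":["plan"]}

```bash
mkdir -p pics; python3 - <<'E'
from rig import *
import cv2, numpy as np
s=read_state(); print(s)
for n in ("side","top"):
    im=capture(n); cv2.imwrite(f"pics/{n}0.png",im[:,:,::-1]); print(n,camera_params(n))
print(camera_params("wrist"))
E
```

```text
{'time_s': 0.0, 'joint_positions': array([ 6.53465693e+01,  3.02776962e+01,  8.21566924e+01,  1.05389753e-04,
        6.76870384e+01, -1.02300371e+01]), 'qvel': array([-0.04771895, -0.0350308 , -0.02356086, -0.09805567, -0.05706419,
        0.0301114 ]), 'tau': array([ 6.95290873e-04, -4.40049934e+01, -1.76592529e+01,  6.35238597e-02,
        5.79827616e-02, -1.54739878e-04]), 'position': array([0.15537152, 0.6046327 , 0.22158353]), 'tcp_rot': array([[-9.68481200e-01,  2.49085089e-01, -8.85566684e-04],
       [ 2.49086376e-01,  9.68479360e-01, -1.92541000e-03],
       [ 3.78062134e-04, -2.08530599e-03, -9.99997754e-01]]), 'force': array([-0.0298206 ,  0.25475063,  0.26915509]), 'moment': array([ 0.00217595, -0.06230603, -0.02167699]), 'opening': 0.9989676574084017}
side {'intrinsics': array([[508.06815916,   0.        , 315.11007555],
       [  0.        , 508.06815916, 199.4163143 ],
       [  0.        ,   0.        ,   1.        ]]), 'R': array([[-0.99818663, -0.05669394, -0.02022992],
       [-0.02004804,  0.62999621, -0.77633939],
       [ 0.05675851, -0.77452603, -0.6299904 ]])
[... 247 characters left out ...]
935, -0.99976569, -0.00970448],
       [-0.98459536,  0.02074098, -0.17361392],
       [ 0.17377452,  0.00619567, -0.98476598]]), 't': array([0.05094861, 0.5717637 , 1.61073641])}
{'intrinsics': array([[309.70691629,   0.        , 317.1375904 ],
       [  0.        , 309.70691629, 194.44159012],
       [  0.        ,   0.        ,   1.        ]]), 'mount': array([[ 5.97219056e-04, -9.57878351e-01, -2.87173656e-01,
         7.95384423e-02],
       [ 9.99999727e-01,  4.47185864e-04,  5.88038743e-04,
         1.76188839e-04],
       [-4.34849582e-04, -2.87173928e-01,  9.57878356e-01,
        -1.62210825e-01],
       [ 0.00000000e+00,  0.00000000e+00,  0.00000000e+00,
         1.00000000e+00]])}
```

View pics/side0.png

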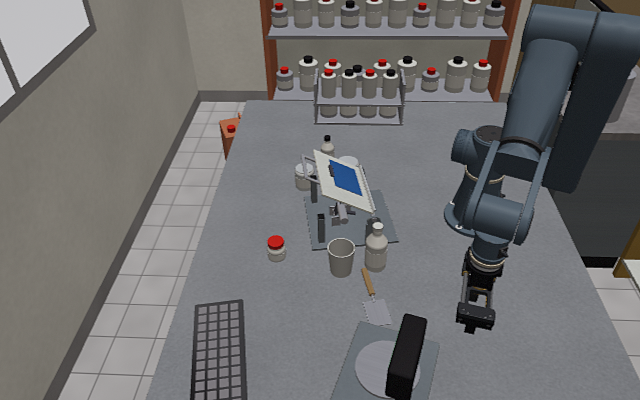

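View pics/top0.png

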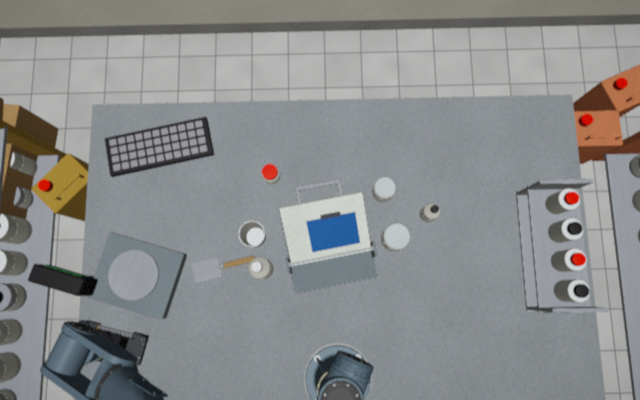

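Side: the stand is at about (345,200), with its handle at upper left (310,165). Top: handle at (320,187), hinge edge near (332,258), and the handle points away from the robot. I'll enlarge both.

```bash
python3 - <<'E'
import cv2, numpy as np
a=cv2.imread("pics/top0.png")[165:300,260:400]; b=cv2.imread("pics/side0.png")[135:255,290:410]
cv2.imwrite("pics/c1.png",cv2.resize(a,None,fx=4,fy=4,interpolation=cv2.INTER_CUBIC))
cv2.imwrite("pics/c2.png",cv2.resize(b,None,fx=5,fy=5,interpolation=cv2.INTER_CUBIC))
E
```

```text
(no output)
```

View pics/c1.png

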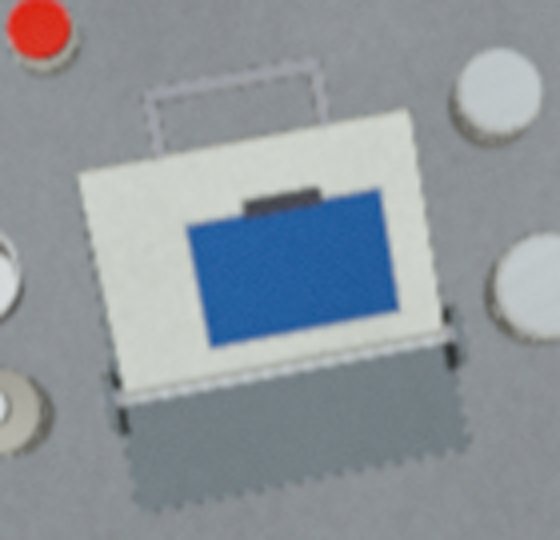

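View pics/c2.png

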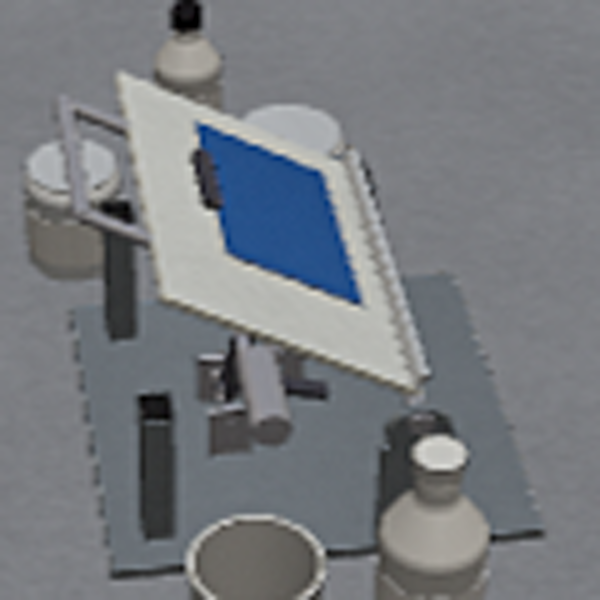

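```bash
cat > fit.py <<'E'
from rig import *
import numpy as np
from scipy.optimize import least_squares
C={n:camera_params(n) for n in("side","top")}
def proj(n,X):
    c=C[n]; p=(c["R"]@X.T).T+c["t"]; p=(c["intrinsics"]@p.T).T; return p[:,:2]/p[:,2:]
def board(x,y,yaw,q,P):  # P: board coords (along,across,up)
    P=np.array(P); l=np.c_[P[:,0]*np.cos(q)-P[:,2]*np.sin(q),P[:,1],.118+P[:,0]*np.sin(q)+P[:,2]*np.cos(q)]
    return stand(x,y,yaw,l)
def stand(x,y,yaw,l):
    l=np.array(l); c,s=np.cos(yaw),np.sin(yaw)
    return np.c_[x+c*l[:,0]-s*l[:,1],y+s*l[:,0]+c*l[:,1],l[:,2]]
E
python3 - <<'E'
from fit import *
t=lambda u,f,o:(np.array(u,float)+.5)/f-.5+np.array(o)
HB=[(.24,.062,.006),(.24,-.062,.006),(.192,.125,.012),(.192,-.125,.012)]
tb=t([(150,96),(315,68),(80,175),(408,110)],4,(260,165)); ts=t([(148,508),(465,445)],4,(260,165))
sb=t([(79,214),(64,101),(160,300),(120,75)],5,(290,135)); ss=t([(112,572),(543,533),(72,310),(455,272)],5,(290,135))
TS=[(-.09,.14,.012),(-.09,-.14,.012)]; SS=[(.2,.14,.012),(-.09,.14,.012),(.2,-.14,.012),(-.09,-.14,.012)]
def r(p):
    x,y,w,q=p
    return np.r_[proj("top",board(x,y,w,q,HB))-tb,proj("top",stand(x,y,w,TS))-ts,proj("side",board(x,y,w,q,HB))-sb,proj("side",stand(x,y,w,SS))-ss].ravel()
s=least_squares(r,[.4,0,.1,.5],loss="soft_l1"); print(s.x,np.sqrt(np.diag(np.linalg.inv(s.jac.T@s.jac)))); print(r(s.x).reshape(-1,2).round(1))
print(board(*s.x,[(.24,0,.006)]))
E
```

```text
[0.38469777 0.01671481 0.16923524 0.53513225] [0.0014867  0.00188016 0.00840291 0.01239891]
[[-0.1  0.5]
 [ 0.2 -0.3]
 [-0.5  0.5]
 [ 0.6  1. ]
 [-2.7  2.1]
 [ 1.6  1.6]
 [-0.3  0.4]
 [-0.9  0.7]
 [ 0.3 -0.6]
 [-0.7 -0.8]
 [-1.2  0.2]
 [-0.3 -0.2]
 [-1.2 -0.4]
 [-0.5  0.5]]
[[0.58518069 0.05097125 0.24555036]]
```

Fit: hinge (0.385, 0.017), yaw 9.7°, tilt ≈0.535 (notch 3), handle bar (0.585, 0.051, 0.246). I'll grip the bar from above with the tool vertical and the jaws along the stand's x. First I travel high.

Emit:
play_rows:
  plan:
    - [[0,0,1,0,0,0,-0.1],[0,0,0.8,0,0,0,-0.1],[0.57,-0.74,0,0,0,-0.024,-0.1],[0.57,-0.74,0,0,0,-0.024,-0.1],[0.57,-0.74,0,0,0,-0.024,-0.1],[0.57,-0.74,0,0,0,-0.024,-0.1],[0.57,-0.74,0,0,0,-0.024,-0.1],[0.57,-0.74,0,0,0,-0.024,-0.1],[0.57,-0.74,0,0,0,-0.024,-0.1],[0.57,-0.74,0,0,0,-0.024,-0.1],[0.57,-0.74,0,0,0,-0.024,-0.1],[0.57,-0.74,0,0,0,-0.024,-0.1]]

```text
time_s: 1.3
position: [0.4412, 0.2335, 0.3123]
tcp_rot: [[-0.533, 0.846, -0.001], [0.846, 0.533, -0.0], [0.0, -0.0, -1.0]]
force: [0.6, 0.4, -0.3]
opening: 0.446
```

Emit:
play_rows:
  plan:
    - [[0.57,-0.74,0,0,0,-0.024,-0.1],[0.57,-0.74,0,0,0,-0.024,-0.1],[0.57,-0.74,0,0,0,-0.024,-0.1],[0.57,-0.74,0,0,0,-0.024,-0.1],[0.57,-0.74,0,0,0,-0.024,-0.1],[0,0,0,0,0,0,-0.1],[0,0,0,0,0,0,-0.1],[0,0,0,0,0,0,-0.1]]

```text
time_s: 2.1
position: [0.582, 0.0512, 0.312]
tcp_rot: [[-0.188, 0.982, -0.002], [0.982, 0.188, 0.001], [0.001, -0.002, -1.0]]
force: [0.8, -0.1, -0.6]
opening: 0.445
```

```bash
cat >> fit.py <<'E'
def wristproj(s,X):
    m=camera_params("wrist"); M=m["mount"]; K=m["intrinsics"]
    p=(s["tcp_rot"].T@(np.atleast_2d(X)-s["position"]).T).T
    c=(M[:3,:3].T@(p-M[:3,3]).T).T
    r=np.hypot(c[:,0],c[:,1]); th=np.arctan2(r,c[:,2])
    return np.c_[K[0,2]+K[0,0]*th*c[:,0]/r,K[1,2]+K[1,1]*th*c[:,1]/r]
def brief(s=None):
    s=s or read_state(); R=s["tcp_rot"]
    print("t",s["time_s"],"pos",s["position"].round(4),"F",s["force"].round(1),"M",s["moment"].round(2),"open",round(s["opening"],3),"y-yaw",np.degrees(np.arctan2(R[1,1],R[0,1])).round(2),"z",R[:,2].round(3)); return s
E
python3 - <<'E'
from fit import *
import cv2
s=brief(); im=capture("wrist"); np.set_printoptions(suppress=True)
P=[.3847,.0167,.1692,.5351]
u=wristproj(s,board(*P,[(.24,.062,.006),(.24,-.062,.006),(.192,.125,.012),(.192,-.125,.012)])); print(u.round(1))
im=im[:,:,::-1].copy()
cv2.imwrite("pics/w1.png",im); print(s["joint_positions"].round(1))
E
```

```text
t 2.1 pos [0.582  0.0512 0.312 ] F [ 0.8 -0.1 -0.6] M [-0.09  0.03 -0.03] open 0.445 y-yaw 10.83 z [-0.002  0.001 -1.   ]
[[323.7 129. ]
 [319.8 276.7]
 [268.8  49.2]
 [274.5 317.1]]
[ -5.9  22.   81.5   0.   76.7 -16.8]
```

View pics/w1.png

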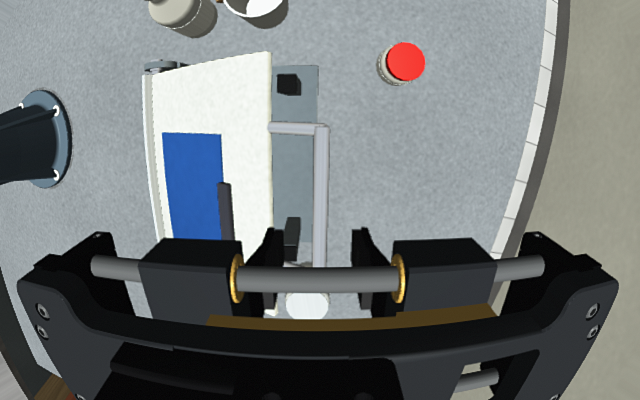

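The wrist view shows the bar from (322,127) to (319,265), as predicted within 2 px, and the open fingers straddle it. Now I trim, descend and grip.

Emit:
play_rows:
  plan:
    - [[0.06,0,0,0,0,-0.006,-0.1],[0,0,-0.4,0,0,0,-0.1],[0,0,-0.4,0,0,0,-0.1],[0,0,-0.3,0,0,0,-0.1],[0,0,-0.3,0,0,0,-0.1],[0,0,-0.3,0,0,0,-0.1],[0,0,0,0,0,0,-0.1],[0,0,0,0,0,0,-0.1]]

```text
time_s: 2.95
position: [0.5861, 0.051, 0.2279]
tcp_rot: [[-0.169, 0.986, 0.0], [0.986, 0.169, 0.0], [0.0, 0.0, -1.0]]
force: [0.3, -0.1, -0.5]
opening: 0.449
```

Emit:
play_rows:
  plan:
    - [[0,0,0,0,0,0,-0.4],[0,0,0,0,0,0,-0.5],[0,0,0,0,0,0,-0.6],[0,0,0,0,0,0,-0.7],[0,0,0,0,0,0,-0.8],[0,0,0,0,0,0,-0.9],[0,0,0,0,0,0,-1],[0,0,0,0,0,0,-1],[0,0,0,0,0,0,-1]]

```text
time_s: 3.85
position: [0.5848, 0.05, 0.2272]
tcp_rot: [[-0.169, 0.986, -0.003], [0.986, 0.169, -0.0], [0.0, -0.003, -1.0]]
force: [-4.8, -1.1, 1.9]
opening: 0.13
```

```bash
python3 - <<'E'
from fit import *
import cv2
s=brief(); im=capture("side")[:,:,::-1]
cv2.imwrite("pics/s1.png",cv2.resize(im[115:255,270:410],None,fx=4,fy=4,interpolation=cv2.INTER_CUBIC))
E
```

```text
t 3.85 pos [0.5848 0.05   0.2272] F [-4.8 -1.1  1.9] M [-0.36  0.86 -0.  ] open 0.13 y-yaw 9.7 z [-0.003 -0.    -1.   ]
```

View pics/s1.png

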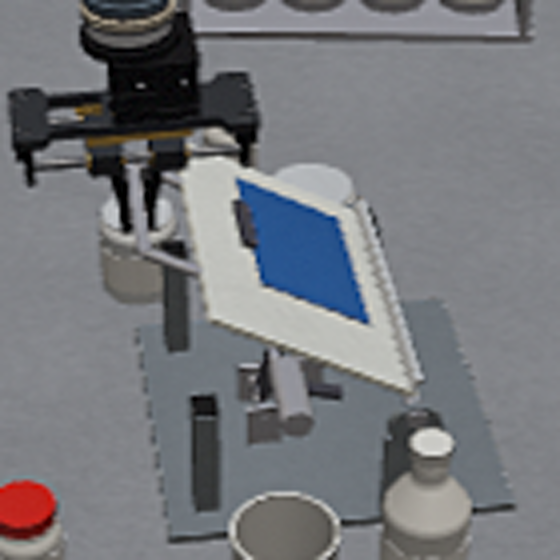

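Gripped: opening 0.13 ≈ 11 mm, with the bar between the pads in the picture. Now the arc table.

```bash
python3 - <<'E'
import numpy as np
r=.24007; 
def row(a,b):
    dr=r*(np.cos(b+.025)-np.cos(a+.025)); dz=r*(np.sin(b+.025)-np.sin(a+.025))
    return np.array([dr*.986,dr*.168,dz])/.05
q=.535
while q<1.12:
    print(round(q,3),row(q,q+.03).round(3)); q+=.03
for a in np.arange(1.1,0,-.1): print("down",a.round(2),(row(a,a-.1)/4).round(3), "up/step .025")
E
```

```text
0.535 [-0.077 -0.013  0.121]
0.565 [-0.081 -0.014  0.118]
0.595 [-0.084 -0.014  0.116]
0.625 [-0.088 -0.015  0.113]
0.655 [-0.091 -0.015  0.111]
0.685 [-0.094 -0.016  0.108]
0.715 [-0.097 -0.017  0.105]
0.745 [-0.1   -0.017  0.102]
0.775 [-0.103 -0.018  0.099]
0.805 [-0.106 -0.018  0.096]
0.835 [-0.109 -0.019  0.092]
0.865 [-0.112 -0.019  0.089]
0.895 [-0.114 -0.019  0.086]
0.925 [-0.117 -0.02   0.082]
0.955 [-0.119 -0.02   0.078]
0.985 [-0.121 -0.021  0.075]
1.015 [-0.124 -0.021  0.071]
1.045 [-0.126 -0.021  0.067]
1.075 [-0.128 -0.022  0.063]
1.105 [-0.129 -0.022  0.059]
down 1.1 [ 0.104  0.018 -0.057] up/step .025
down 1.0 [ 0.098  0.017 -0.067] up/step .025
down 0.9 [ 0.091  0.015 -0.077] up/step .025
down 0.8 [ 0.083  0.014 -0.086] up/step .025
down 0.7 [ 0.074  0.013 -0.094] up/step .025
down 0.6 [ 0.064  0.011 -0.101] up/step .025
down 0.5 [ 0.054  0.009 -0.107] up/step .025
down 0.4 [ 0.043  0.007 -0.112] up/step .025
down 0.3 [ 0.032  0.005 -0.115] up/step .025
down 0.2 [ 0.021  0.004 -0.118] up/step .025
down 0.1 [ 0.009  0.002 -0.12 ] up/step .025
```

Emit:
play_rows:
  plan:
    - [[-0.077,-0.013,0.121,0,0,0,-1],[-0.081,-0.014,0.118,0,0,0,-1],[-0.084,-0.014,0.116,0,0,0,-1],[0,0,0,0,0,0,-1],[0,0,0,0,0,0,-1]]

```text
time_s: 4.4
position: [0.573, 0.048, 0.2451]
tcp_rot: [[-0.168, 0.986, -0.002], [0.986, 0.168, -0.0], [-0.0, -0.002, -1.0]]
force: [-3.5, -2.5, -6.8]
opening: 0.122
```

Emit:
play_rows:
  plan:
    - [[-0.088,-0.015,0.113,0,0,0,-1],[-0.091,-0.015,0.111,0,0,0,-1],[-0.094,-0.016,0.108,0,0,0,-1],[0,0,0,0,0,0,-1],[0,0,0,0,0,0,-1]]

```text
time_s: 4.9
position: [0.5595, 0.0457, 0.2624]
tcp_rot: [[-0.168, 0.986, -0.001], [0.986, 0.168, -0.001], [-0.0, -0.001, -1.0]]
force: [-4.2, -3.8, -6.7]
opening: 0.129
```

Forces resolve to tangential −2 N (board weight) and radial −7.6 N, so I'm pulling about 1.5 mm outward. I'll correct that while continuing.

Emit:
play_rows:
  plan:
    - [[-0.025,-0.015,-0.022,0,0,0,-1],[-0.097,-0.017,0.105,0,0,0,-1],[-0.1,-0.017,0.102,0,0,0,-1],[0,0,0,0,0,0,-1],[0,0,0,0,0,0,-1]]

```text
time_s: 5.4
position: [0.5503, 0.0439, 0.2724]
tcp_rot: [[-0.168, 0.986, 0.004], [0.986, 0.168, 0.001], [0.0, 0.004, -1.0]]
force: [0.7, 1.1, -2.8]
opening: 0.129
```

Emit:
play_rows:
  plan:
    - [[-0.103,-0.018,0.099,0,0,0,-1],[-0.106,-0.018,0.096,0,0,0,-1],[0,0,0,0,0,0,-1],[0,0,0,0,0,0,-1]]

```text
time_s: 5.8
position: [0.5403, 0.0421, 0.2822]
tcp_rot: [[-0.168, 0.986, 0.005], [0.986, 0.168, 0.001], [0.0, 0.005, -1.0]]
force: [4.0, 4.3, 1.4]
opening: 0.127
```

Emit:
play_rows:
  plan:
    - [[-0.1,0.0,0.1,0,0,0,-1],[0,0,0,0,0,0,-1],[0,0,0,0,0,0,-1]]

```text
time_s: 6.1
position: [0.5353, 0.0412, 0.2867]
tcp_rot: [[-0.168, 0.986, 0.004], [0.986, 0.168, -0.001], [-0.001, 0.004, -1.0]]
force: [4.5, 1.4, 1.2]
opening: 0.127
```

Emit:
play_rows:
  plan:
    - [[-0.108,-0.019,0.091,0,0,0,-1],[0,0,0,0,0,0,-1],[0,0,0,0,0,0,-1]]

```text
time_s: 6.4
position: [0.53, 0.0403, 0.2911]
tcp_rot: [[-0.168, 0.986, 0.004], [0.986, 0.168, -0.001], [-0.001, 0.004, -1.0]]
force: [5.0, 0.7, 2.2]
opening: 0.124
```

Emit:
play_rows:
  plan:
    - [[-0.108,-0.019,0.1,0,0,0,-1],[0,0,0,0,0,0,-1],[0,0,0,0,0,0,-1]]

```text
time_s: 6.7
position: [0.5242, 0.0393, 0.2958]
tcp_rot: [[-0.168, 0.986, 0.003], [0.986, 0.168, -0.001], [-0.001, 0.002, -1.0]]
force: [5.3, 0.8, 2.5]
opening: 0.124
```

Emit:
play_rows:
  plan:
    - [[-0.108,-0.019,0.09,0,0,0,-1],[0,0,0,0,0,0,-1],[0,0,0,0,0,0,-1]]

```text
time_s: 7.0
position: [0.5186, 0.0384, 0.3001]
tcp_rot: [[-0.168, 0.986, 0.002], [0.986, 0.168, -0.001], [-0.001, 0.002, -1.0]]
force: [4.7, -1.3, 2.7]
opening: 0.124
```

Emit:
play_rows:
  plan:
    - [[-0.095,-0.016,0.073,0,0,0,-1],[0,0,0,0,0,0,-1],[0,0,0,0,0,0,-1]]

```text
time_s: 7.3
position: [0.5136, 0.0375, 0.3037]
tcp_rot: [[-0.168, 0.986, 0.001], [0.986, 0.168, -0.001], [-0.001, 0.001, -1.0]]
force: [5.1, -1.8, 3.0]
opening: 0.124
```

Emit:
play_rows:
  plan:
    - [[-0.098,-0.017,0.068,0,0,0,-1],[0,0,0,0,0,0,-1],[0,0,0,0,0,0,-1]]

```text
time_s: 7.6
position: [0.5086, 0.0366, 0.307]
tcp_rot: [[-0.168, 0.986, 0.001], [0.986, 0.168, -0.001], [-0.001, 0.001, -1.0]]
force: [3.9, -2.1, 2.5]
opening: 0.128
```

Emit:
play_rows:
  plan:
    - [[-0.1,-0.02,0.064,0,0,0,-1],[0,0,0,0,0,0,-1],[0,0,0,0,0,0,-1]]

```text
time_s: 7.9
position: [0.5036, 0.0358, 0.3102]
tcp_rot: [[-0.168, 0.986, 0.001], [0.986, 0.168, -0.001], [-0.001, 0.001, -1.0]]
force: [4.4, -1.6, 3.6]
opening: 0.124
```

Emit:
play_rows:
  plan:
    - [[-0.102,-0.02,0.06,0,0,0,-1],[0,0,0,0,0,0,-1],[0,0,0,0,0,0,-1]]

```text
time_s: 8.2
position: [0.4986, 0.0349, 0.3133]
tcp_rot: [[-0.168, 0.986, 0.001], [0.986, 0.168, -0.001], [-0.001, 0.001, -1.0]]
force: [4.7, -1.7, 4.4]
opening: 0.128
```

Emit:
play_rows:
  plan:
    - [[-0.085,-0.015,0.05,0,0,0,-1],[0,0,0,0,0,0,-1],[0,0,0,0,0,0,-1]]

```text
time_s: 8.5
position: [0.4951, 0.0343, 0.3153]
tcp_rot: [[-0.168, 0.986, 0.003], [0.986, 0.168, -0.0], [-0.001, 0.003, -1.0]]
force: [7.4, -0.5, 0.4]
opening: 0.127
```

Emit:
play_rows:
  plan:
    - [[-0.085,-0.015,0.048,0,0,0,-1],[0,0,0,0,0,0,-1],[0,0,0,0,0,0,-1]]

```text
time_s: 8.8
position: [0.4922, 0.0338, 0.317]
tcp_rot: [[-0.168, 0.986, 0.005], [0.986, 0.168, 0.001], [-0.0, 0.005, -1.0]]
force: [11.7, -1.2, -5.9]
opening: 0.127
```

Stop felt: tangential force went from −2 to −6 to −13 N. Backing off and lowering.

Emit:
play_rows:
  plan:
    - [[0.104,0.018,-0.057,0,0,0,-1],[0.104,0.018,-0.057,0,0,0,-1],[0.104,0.018,-0.06,0,0,0,-1],[0.104,0.018,-0.06,0,0,0,-1],[0,0,0,0,0,0,-1],[0,0,0,0,0,0,-1]]

```text
time_s: 9.4
position: [0.5105, 0.037, 0.3062]
tcp_rot: [[-0.169, 0.986, -0.001], [0.986, 0.169, -0.001], [-0.001, -0.001, -1.0]]
force: [4.5, -2.1, 5.5]
opening: 0.126
```

```bash
python3 - <<'E'
from fit import *
import cv2
s=brief(); im=capture("side")[:,:,::-1]
cv2.imwrite("pics/s2.png",cv2.resize(im[115:255,270:410],None,fx=4,fy=4,interpolation=cv2.INTER_CUBIC))
E
```

```text
t 9.4 pos [0.5105 0.037  0.3062] F [ 4.5 -2.1  5.5] M [-0.5  -0.62 -0.  ] open 0.126 y-yaw 9.7 z [-0.001 -0.001 -1.   ]
```

View pics/s2.png

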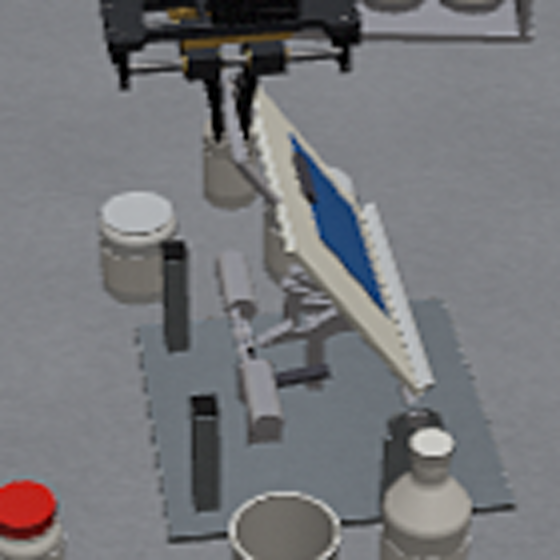

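The pawl has flopped over to the handle side. The base corners are unmoved at (170,540) and (440,300). Lowering in stages.

Emit:
play_rows:
  plan:
    - [[0.1,0.022,-0.045,0,0,0,-1],[0.098,0.017,-0.067,0,0,0,-1],[0.098,0.017,-0.067,0,0,0,-1],[0.098,0.017,-0.067,0,0,0,-1],[0.091,0.015,-0.077,0,0,0,-1],[0.091,0.015,-0.077,0,0,0,-1],[0.091,0.015,-0.077,0,0,0,-1],[0.091,0.015,-0.077,0,0,0,-1],[0,0,0,0,0,0,-1],[0,0,0,0,0,0,-1]]

```text
time_s: 10.45
position: [0.5465, 0.0434, 0.2766]
tcp_rot: [[-0.169, 0.986, -0.006], [0.986, 0.169, -0.001], [0.0, -0.006, -1.0]]
force: [1.9, -4.4, -0.3]
opening: 0.122
```

Emit:
play_rows:
  plan:
    - [[0.083,0.002,-0.086,0,0,0,-1],[0.083,0.014,-0.086,0,0,0,-1],[0.083,0.014,-0.086,0,0,0,-1],[0.083,0.014,-0.086,0,0,0,-1],[0.074,0.012,-0.094,0,0,0,-1],[0.074,0.012,-0.094,0,0,0,-1],[0,0,0,0,0,0,-1],[0,0,0,0,0,0,-1]]

```text
time_s: 11.25
position: [0.5703, 0.0476, 0.2508]
tcp_rot: [[-0.169, 0.986, -0.005], [0.986, 0.169, 0.0], [0.001, -0.005, -1.0]]
force: [-4.7, -3.2, -6.3]
opening: 0.125
```

Emit:
play_rows:
  plan:
    - [[0.051,0.004,-0.113,0,0,0,-1],[0.074,0.012,-0.094,0,0,0,-1],[0.064,0.011,-0.101,0,0,0,-1],[0.064,0.011,-0.101,0,0,0,-1],[0.064,0.011,-0.101,0,0,0,-1],[0,0,0,0,0,0,-1],[0,0,0,0,0,0,-1]]

```text
time_s: 11.95
position: [0.5874, 0.0504, 0.2261]
tcp_rot: [[-0.168, 0.986, -0.002], [0.986, 0.168, 0.001], [0.001, -0.002, -1.0]]
force: [-5.3, 1.2, -4.5]
opening: 0.132
```

Emit:
play_rows:
  plan:
    - [[0.031,0.005,-0.121,0,0,0,-1],[0.054,0.009,-0.107,0,0,0,-1],[0.054,0.009,-0.107,0,0,0,-1],[0.054,0.009,-0.107,0,0,0,-1],[0,0,0,0,0,0,-1],[0,0,0,0,0,0,-1]]

```text
time_s: 12.55
position: [0.5987, 0.0522, 0.2045]
tcp_rot: [[-0.168, 0.986, 0.002], [0.986, 0.168, 0.001], [0.001, 0.002, -1.0]]
force: [-0.9, 5.3, -1.8]
opening: 0.128
```

Emit:
play_rows:
  plan:
    - [[0.044,0.022,-0.112,0,0,0,-1],[0.043,0.007,-0.112,0,0,0,-1],[0.043,0.007,-0.112,0,0,0,-1],[0.043,0.007,-0.112,0,0,0,-1],[0.032,0.005,-0.115,0,0,0,-1],[0,0,0,0,0,0,-1],[0,0,0,0,0,0,-1]]

```text
time_s: 13.25
position: [0.6094, 0.0539, 0.1762]
tcp_rot: [[-0.168, 0.986, 0.003], [0.986, 0.168, 0.0], [-0.0, 0.003, -1.0]]
force: [1.2, 5.4, -0.5]
opening: 0.126
```

Emit:
play_rows:
  plan:
    - [[0.032,0.005,-0.115,0,0,0,-1],[0.032,0.005,-0.115,0,0,0,-1],[0.032,0.005,-0.115,0,0,0,-1],[0,0,0,0,0,0,-1],[0,0,0,0,0,0,-1]]

```text
time_s: 13.75
position: [0.614, 0.0547, 0.1586]
tcp_rot: [[-0.168, 0.986, 0.003], [0.986, 0.168, 0.0], [-0.0, 0.003, -1.0]]
force: [2.1, 5.4, -1.3]
opening: 0.121
```

Emit:
play_rows:
  plan:
    - [[0.021,0.018,-0.118,0,0,0,-1],[0.021,0.004,-0.118,0,0,0,-1],[0.021,0.004,-0.118,0,0,0,-1],[0.021,0.004,-0.118,0,0,0,-1],[0.009,0.002,-0.12,0,0,0,-1],[0.009,0.002,-0.12,0,0,0,-1],[0,0,0,0,0,0,-1],[0,0,0,0,0,0,-1]]

```text
time_s: 14.55
position: [0.6192, 0.0558, 0.123]
tcp_rot: [[-0.168, 0.986, 0.003], [0.986, 0.168, -0.001], [-0.001, 0.003, -1.0]]
force: [5.2, 3.0, -1.4]
opening: 0.129
```

Emit:
play_rows:
  plan:
    - [[0.008,0.002,-0.1,0,0,0,-1],[0.004,0.001,-0.06,0,0,0,-1],[0,0,0,0,0,0,-1],[0,0,0,0,0,0,-1]]

```text
time_s: 14.95
position: [0.6198, 0.0558, 0.1151]
tcp_rot: [[-0.168, 0.986, 0.003], [0.986, 0.168, -0.001], [-0.001, 0.003, -1.0]]
force: [5.2, 1.9, -1.9]
opening: 0.124
```

Emit:
play_rows:
  plan:
    - [[-0.01,0,-0.06,0,0,0,-1],[0,0,-0.06,0,0,0,-1],[0,0,0,0,0,0,-1],[0,0,0,0,0,0,-1]]

```text
time_s: 15.35
position: [0.62, 0.0559, 0.1093]
tcp_rot: [[-0.168, 0.986, 0.004], [0.986, 0.168, -0.001], [-0.001, 0.004, -1.0]]
force: [5.8, 2.0, -2.6]
opening: 0.126
```

Emit:
play_rows:
  plan:
    - [[0,0,-0.06,0,0,0,-1],[0,0,0,0,0,0,-1],[0,0,0,0,0,0,-1]]

```text
time_s: 15.65
position: [0.6201, 0.0559, 0.1084]
tcp_rot: [[-0.168, 0.986, 0.005], [0.986, 0.168, -0.001], [-0.002, 0.005, -1.0]]
force: [3.3, 2.3, 8.8]
opening: 0.128
```

Fz flipped to +8.8 N, so the board is on its rests. A visual check:

```bash
python3 - <<'E'
from fit import *
import cv2
s=brief(); im=capture("side")[:,:,::-1]
cv2.imwrite("pics/s3.png",cv2.resize(im[115:255,270:410],None,fx=4,fy=4,interpolation=cv2.INTER_CUBIC))
for q in (0,.05): print(q,((proj("side",board(.3847,.0167,.1692,q,[(.192,.125,.012),(.002,.125,.012),(.24,.062,.006)]))-(270,115))*4).round(0))
E
```

```text
t 15.65 pos [0.6201 0.0559 0.1084] F [3.3 2.3 8.8] M [ 0.27 -0.35  0.06] open 0.128 y-yaw 9.7 z [ 0.005 -0.001 -1.   ]
0 [[168. 415.]
 [406. 394.]
 [100. 375.]]
0.05 [[168. 406.]
 [406. 394.]
 [101. 364.]]
```

View pics/s3.png

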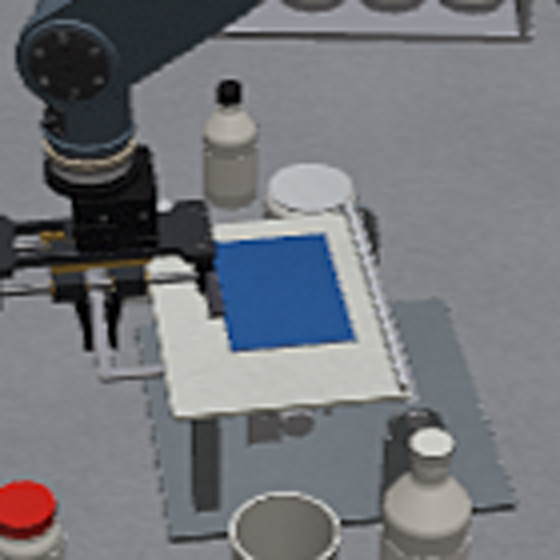

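The board lies flat (corner at (175,416), predicted (168,415) for tilt 0) and the pawl weights are tipped in at (275,425). Raising to about 0.30.

Emit:
play_rows:
  plan:
    - [[-0.009,-0.002,0.12,0,0,0,-1],[-0.009,-0.002,0.12,0,0,0,-1],[-0.009,-0.002,0.12,0,0,0,-1],[-0.009,-0.002,0.12,0,0,0,-1],[-0.021,-0.004,0.118,0,0,0,-1],[-0.021,-0.004,0.118,0,0,0,-1],[-0.021,-0.004,0.118,0,0,0,-1],[-0.021,-0.004,0.118,0,0,0,-1],[0,0,0,0,0,0,-1],[0,0,0,0,0,0,-1]]

```text
time_s: 16.7
position: [0.6147, 0.055, 0.1545]
tcp_rot: [[-0.168, 0.986, 0.007], [0.986, 0.168, -0.0], [-0.001, 0.007, -1.0]]
force: [7.3, 4.1, -1.8]
opening: 0.126
```

Emit:
play_rows:
  plan:
    - [[-0.032,-0.005,0.115,0,0,0,-1],[-0.032,-0.005,0.115,0,0,0,-1],[-0.032,-0.005,0.115,0,0,0,-1],[0,0,0,0,0,0,-1],[0,0,0,0,0,0,-1]]

```text
time_s: 17.2
position: [0.6103, 0.0542, 0.172]
tcp_rot: [[-0.168, 0.986, 0.008], [0.986, 0.168, -0.0], [-0.001, 0.008, -1.0]]
force: [7.1, 3.4, -1.0]
opening: 0.122
```

Emit:
play_rows:
  plan:
    - [[-0.05,-0.005,0.115,0,0,0,-1],[0,0,0,0,0,0,-1],[0.032,0.005,-0.115,0,0,0,-1],[0.032,0.005,-0.115,0,0,0,-1],[0,0,0,0,0,0,-1],[0,0,0,0,0,0,-1]]

```text
time_s: 17.8
position: [0.6119, 0.0545, 0.1662]
tcp_rot: [[-0.168, 0.986, 0.009], [0.986, 0.168, -0.0], [-0.002, 0.009, -1.0]]
force: [8.4, 2.7, -0.9]
opening: 0.128
```

Emit:
play_rows:
  plan:
    - [[0.015,0.003,-0.06,0,0,0,-1],[0,0,0,0,0,0,-1],[0,0,0,0,0,0,-1]]

```text
time_s: 18.1
position: [0.6127, 0.0546, 0.1634]
tcp_rot: [[-0.168, 0.986, 0.01], [0.986, 0.168, -0.0], [-0.002, 0.009, -1.0]]
force: [8.9, 2.8, -0.5]
opening: 0.128
```

Emit:
play_rows:
  plan:
    - [[0.04,0.008,-0.05,0,0,0,-1],[0,0,0,0,0,0,-1],[0,0,0,0,0,0,-1]]

```text
time_s: 18.4
position: [0.6132, 0.0548, 0.1611]
tcp_rot: [[-0.168, 0.986, 0.006], [0.986, 0.168, -0.001], [-0.002, 0.006, -1.0]]
force: [5.2, 2.0, 2.1]
opening: 0.128
```

Emit:
play_rows:
  plan:
    - [[0.012,0.002,-0.05,0,0,0,-1],[0,0,0,0,0,0,-1],[0,0,0,0,0,0,-1]]

```text
time_s: 18.7
position: [0.6136, 0.0548, 0.1596]
tcp_rot: [[-0.168, 0.986, 0.006], [0.986, 0.168, -0.001], [-0.002, 0.006, -1.0]]
force: [3.6, 1.2, 8.3]
opening: 0.125
```

The notch holds: Fz +8 N at tilt ≈0.216, notch 1 as expected. Unload slightly, then open and withdraw upward.

Emit:
play_rows:
  plan:
    - [[0.01,0,0.03,0,0,0,-1],[0,0,0,0,0,0,-1],[0,0,0,0,0,0,-0.6],[0,0,0,0,0,0,-0.4],[0,0,0,0,0,0,-0.2],[0,0,0,0,0,0,-0.1],[0,0,0,0,0,0,-0.1],[0,0,0,0,0,0,-0.1],[0,0,0,0,0,0,-0.1]]

```text
time_s: 19.6
position: [0.6114, 0.0553, 0.1589]
tcp_rot: [[-0.168, 0.986, -0.001], [0.986, 0.168, -0.0], [0.0, -0.001, -1.0]]
force: [-0.1, 0.0, 0.7]
opening: 0.447
```

Emit:
play_rows:
  plan:
    - [[0,0,0.2,0,0,0,-0.1],[0,0,0.4,0,0,0,-0.1],[0,0,0.6,0,0,0,-0.1],[0,0,0.8,0,0,0,-0.1],[0,0,0.8,0,0,0,-0.1],[0,0,0.4,0,0,0,-0.1],[0,0,0,0,0,0,-0.1],[0,0,0,0,0,0,-0.1]]

```text
time_s: 20.4
position: [0.6112, 0.0554, 0.3193]
tcp_rot: [[-0.168, 0.986, 0.0], [0.986, 0.168, -0.0], [-0.0, 0.0, -1.0]]
force: [0.3, -0.4, -0.2]
opening: 0.452
```

```bash
python3 - <<'E'
from fit import *
import cv2
s=brief(); im=capture("side")[:,:,::-1]
cv2.imwrite("pics/s4.png",cv2.resize(im[115:255,270:410],None,fx=4,fy=4,interpolation=cv2.INTER_CUBIC))
for q in (.18,.215,.25,.375): print(q,((proj("side",board(.3847,.0167,.1692,q,[(.192,.125,.012),(.24,.062,.006)]))-(270,115))*4).round(0).tolist())
E
```

```text
t 20.4 pos [0.6112 0.0554 0.3193] F [ 0.3 -0.4 -0.2] M [-0.09  0.05 -0.03] open 0.452 y-yaw 9.7 z [ 0. -0. -1.]
0.18 [[173.0, 382.0], [104.0, 334.0]]
0.215 [[175.0, 375.0], [106.0, 325.0]]
0.25 [[178.0, 368.0], [108.0, 317.0]]
0.375 [[188.0, 345.0], [119.0, 288.0]]
```

View pics/s4.png

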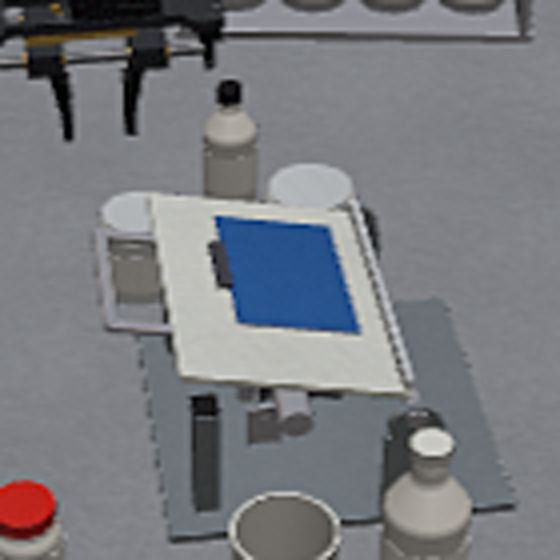

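The board corner at (181,378) and bar end at (105,326) match tilt ≈0.21. The base corners are unchanged, the bystanders in the crop are in place, and the gripper is clear.

```bash
python3 -c "
from rig import *
print(hand_in())"
```

```text
the job is handed in; nothing more can be done
None
```

The board now stands released in its first notch at a tilt of about 0.21–0.22 rad, and I handed the job in at about 20.4 s of the 72 s. No verdict was reported.

- **Raise:** I gripped the handle bar from above, with the board in notch 3 at about 0.535 rad. I lifted it along its arc in small steps to the top stop at about 1.08 rad. The pull along the arc rose from 2 to 6 to about 13 N there, so it touched the feet-lifting limit before I backed off. The pictures then showed the pawl tipped back and the stand's feet unmoved.
- **Lower:** I set the board down onto its rests at about 0.25 rad/s. The force flipped to +8.8 N on contact, and the picture matched tilt 0 with the pawl tipped in again.
- **Notch 1:** I raised it to about 0.29 rad and lowered it until the notch took the weight at about 0.216 rad. Then I opened the gripper and pulled straight up.

**Last checks:** The final picture matches a tilt of about 0.21 rad. The stand's corners are where they were, and the bystanders in the crop show no shift. The mixing cup and toner bottle were partly out of view, and the spatula was outside the crop entirely. Force on the tool read about zero.

**Disagreements:** The bar slipped 2–3 mm in the grip, and small radial misfits caused side forces of up to about 9 N on the handle. Neither moved the stand visibly.

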